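# Load a pressed-pellet ring into a spring-clip sample stage with a flat lifter

## Robot

A 6-joint arm with a two-finger parallel gripper is mounted at the origin on a cart in front of the work surface, level with it; the furniture and walls round the work are solid. World frame = base frame: x ahead of the robot, y to its left, z up, the work surface at z = 0. Lengths are in m, angles in rad, forces in N, time in s.
With the tool pointing down it reaches from about 0.425 to 0.95 m from the base axis. Payload 3.5 kg.
Tool frame: the origin (TCP) lies at the very end of the fingers, on their centre line; the grasp point (between the pads) lies ctrl.pinch_z behind it (ctrl.pinch_z is the distance from the TCP to the grasp point, in m); z points along the fingers, y is the line along which they close (so a half turn about z gives the same grasp; the last joint's range is limited). The gripper opens to 85 mm and grips with 20 to 120 N. Pads are 22 mm wide; open, the fingers measure 114 mm over their backs; the gripper's body (76 mm by 85 mm) begins 54 mm behind the grasp point. The pads swing forward as they close: fully open they stand 13 mm farther back than shut.
Start: joints at [-1.413, 0.286, 1.577, -0, 1.279, -0.15], TCP at [0.205, -0.643, 0.231] pointing down, gripper open.
Joint ranges: [-2.77, 2.77], [-0.9, 2.22], [0.21, 2.48], [-1.53, 4.67], [0.24, 2.81], [-2.84, 2.84]. Speed limits (rad/s): [2.79, 2.79, 3.14, 3.14, 3.14, 3.14].

## Interface

Orientations are given as a unit quaternion [x, y, z, w].
In Python, from plant import ctrl gives the robot as it stands.
- The arm moves only by the shell command python3 -m inch FILE [FORCE], which reads ROWS from the file FILE. ROWS is 1 to 10 rows, parted by a bar, with the numbers parted by commas; each row has 7 numbers: dx, dy, dz in shares of 1 m (1.0 is 1 m), then a rotation vector rx, ry, rz in parts of the range, where 1.0 means pi/2 rad, then the opening from 0.0 (shut) to 1.0 (fully open); each row is the pose to reach, as a shift and turn from the pose commanded when the command began, along the tool's axes at that moment; what a row does not reach only later rows make up. A row lasts 1/8 s, in which the tool goes at most 0.0625 m and 0.188 rad, less where a joint would pass 70% of its speed; a pose out of reach is approached as far as the arm can. The fingers move at their own pace and stop on an object; FORCE is the grip in N (left out, the last holds). Time passes only in rows, so rows that do not move let the fingers close. It prints the time, the measured TCP pose, the force, the opening and the grip force at its end. Input that does not fit is refused with a message, and nothing moves.
- ctrl.get_state(): the state, without advancing time (a new reading comes with each control period).
- ctrl.read_camera(name): name is "scene" or "top"; returns a dict with "pixels" (420x560x3 uint8, red, green, blue), "camera_matrix" (3x3 intrinsics, pixels), "xyz" and "orientation" of the camera in the world. Camera axes: x right, y down, z forward; pixel columns grow to the right and rows downward; lengths in m; the calibration is good to about 2 mm. A picture is of the moment at which its call begins. There is no depth.
- ctrl.sign_off(): hands the job in; it is judged then, once.
Trained networks look in the newest picture that a camera, given by its name, has taken for a name from the list of things; names that differ only in an ending like _2 or _b are one class to them, and where a whole thing is asked for, a point or a joint stands for the part that bears it (a point fixed in the world has none). Each returns a list of dicts, best first, with "conf" (0 to 1); they miss things now and then, are a little off and sometimes report something else, mostly with a low value. They report only what shows in the picture. A call takes as long as a camera call. They do not tell look-alikes from the thing itself.
- ctrl.recognise(camera, thing): "position" ([x, y, z] in m, in world coordinates, good to about 4 mm: the middle of the surface that is visible of it).
- ctrl.masks_of(camera, thing): "region" (420x560 bool, what is visible of it).
- ctrl.mark_of(camera, thing): "position" ([x, y, z] in m, in world coordinates, good to about 4 mm: a listed point, or the origin of a listed thing).
The state is a dict: "time": time; "qpos": joint angles; "dq": joint speeds; "joint_efforts": joint torques, N m; "eef_pos": TCP position; "tcp_rot": TCP orientation; "contact_force": force on the tool from outside, world axes, zero at the start; "wrist_torque": the same for the moment, N m; "opening": opening from 0.0 (shut) to 1.0 (fully open); "finger_force": force on a finger pad.
Only numpy, scipy, OpenCV 4.12 (cv2) and the standard library are available. Lean on these libraries where they do the work, as an engineer would, in place of code of your own. Each camera call takes 0.05 s, during which the arm holds its last target. There are 200 camera calls.

## Task

Using the lifter, take the steel ring that holds the pressed pellet out of the white rack and carry it level on the blade to the sample stage, never touching it with the fingers. Set it on the stage's two ledges and push it gently along them with the lifter, under the spring clip, until it comes up against the stop dowels and the clip's hooks drop behind it; go by feel, since the nest may be clamped anywhere along its short slide, and never press with more than about 8 N. Then draw the lifter out and stand it back on the bench on its foot, clear of the stage, leaving the empty ring and everything else where they are.

Things in the scene. Friction and masses are not known exactly. Their poses are not given: they have to be found in the camera images.
- lifter: Hand lifter, 160 g. Origin: underside below the grip; x along the blade, z up. Steel foot plate 36 wide, 6 high, from x = -26 to 24 mm; flat blade 16 wide, 2.5 thick, from there to x = 157 mm, underside level with the foot's. Two push pins 4 mm thick stand on the blade at x = 116.75, y = +6 and -6 mm, to 10 mm above the underside. It stands on the bench by itself
- lifter_grip (a point): Where to squeeze the lifter, across its y: middle of the upright flat-sided black grip (22 mm along x, 12 mm across y, from 6 to 52 mm above the underside). This point is 35 mm above the underside
- lifter_carry (a point): On top of the blade, 140 mm ahead of the grip along x and 2.5 mm above the underside: where the underside of a ring has its centre when its rim touches both push pins
- pellet_ring: The ring to load: round, steel, 44 mm across and 8 mm high, about 90 g, a pale pressed pellet 28 mm across filling its middle. Origin: centre of its underside, z up. Steel here is smooth: friction about 0.3 on the blade, so start and stop softly
- empty_ring: A like steel ring, 44 mm across and 8 mm high, but empty: an open 28 mm hollow where the pellet would be. It lies in the other bay of the rack and stays there. Origin: centre of its underside
- rack: White plastic rack, fixed, 71 x 132 x 26 mm, two bays side by side at y = +33 and -33 mm; which one holds the pellet ring varies. Origin: centre of its underside; open front at x = -35 mm, x points into the bays. Each ring lies on two ledges 20 mm high beside a through groove 23 mm wide, floor 12 mm high: the blade passes in it below the ring
- rack_bay_left (a point): Floor of the groove in the rack's bay at y = +33 mm, x = 5 mm in the rack's frame, 8 mm below the ledges. Two stops (x = 29.5 mm) stand 2 to 7 mm behind the ring's rim, 6 mm above the ledges
- rack_bay_right (a point): The same point in the bay at y = -33 mm
- stage: Sample stage, fixed: grey base 206 x 80 mm, slanting black probe on a pillar behind. Origin: on the bench below the seat; x points from the open front to the pillar, z up. Its aluminium nest (ledges, dowels, clip) is clamped on a slide 0 to 20 mm farther along +x than told here: this setting is not measured, and it holds against 60 N
- stage_groove (a point): Front end of the nest's open groove, middle of its floor: 22 mm above the bench, 98 mm before the seat, 22 mm wide, running along the stage's x past the seat. It takes the blade: with the blade on this floor a ring lies free on the ledges, 3.5 mm above the blade
- stage_entry (a point): On the plane of the two ledges (28 mm above the bench, on either side of the groove), 56 mm before the seat: with its centre here or nearer the front, a ring can be set down from above without touching the clip's lead-in
- stage_seat (a point): Centre of the underside of a ring that is home, if the slide stands at its front end (0 to 20 mm farther along the stage's x otherwise). Two round dowels behind stop and centre the ring. Pushing it under the clip takes some 1 to 5 N, then the force rises sharply at the dowels
- clip (a joint): Angle (rad) of the spring clip, two steel arms over the ledges 13.5 to 18.5 mm either side of the middle, 27 mm open between: 0 with hooks down (3 mm above the ledges), 0.1 while they ride on a ring, back to 0 when they drop behind it. Hooks' rear faces 18.6 mm before the seat, 1.2 mm clear of a ring at home; lead-ins rise from them to 37 mm before it
- tweezers: Bystander: steel tweezers, 128 mm long; origin under the middle
- vial: Bystander: small vial with black cap, 27 mm across, 58 mm high; origin under its centre
Mind the look-alikes: they are no part of the job. Leave any turquoise or yellow look-alike of the pellet_ring alone.

How it is judged:
By the outcome, as a careful person would: the job done as asked, in the order asked, and still so for the second after the job is handed in, with the robot touching nothing.
It also fails if it takes over 72 s, if anything falls off the work surface, if the arm or the gripper's body presses on something with over 40 N, if the wrist force passes 120 N, or if a joint passes its speed limit or range.

## Working session

There is one attempt and no reset: what is moved stays moved. The work goes in short steps, Python scripts to look and compute and a shell command to move; the robot and the scene stay as the last step left them, time stands still between calls to the robot, and variables do not carry over. Pictures are saved under pics/ and viewed, at most 10 in all, crops included, and the job is handed in when it is done.

```bash
mkdir -p pics; ls; cat > h.py <<'E'
import numpy as np, cv2
from plant import ctrl
from scipy.spatial.transform import Rotation as R
def cam(n):
    c=ctrl.read_camera(n); return c
def proj(c,p):
    p=np.atleast_2d(p); q=R.from_quat(c['orientation']).inv().apply(p-np.array(c['xyz'])); u=q@np.array(c['camera_matrix']).T; return u[:,:2]/u[:,2:]
def ray(c,uv):
    d=np.linalg.inv(c['camera_matrix'])@np.array([uv[0],uv[1],1.]); return np.array(c['xyz']),R.from_quat(c['orientation']).apply(d)
def onz(c,uv,z):
    o,d=ray(c,uv); return o+d*(z-o[2])/d[2]
def tri(c1,u1,c2,u2):
    o1,d1=ray(c1,u1);o2,d2=ray(c2,u2)
    s=np.linalg.lstsq(np.c_[d1,-d2],o2-o1,rcond=None)[0]
    a=o1+s[0]*d1;b=o2+s[1]*d2; return (a+b)/2,np.linalg.norm(a-b)
def save(c,f,crop=None,k=1):
    im=c['pixels'][:,:,::-1]
    if crop: im=im[crop[1]:crop[3],crop[0]:crop[2]]
    cv2.imwrite('pics/'+f,cv2.resize(im,None,fx=k,fy=k,interpolation=cv2.INTER_CUBIC))
E
python3 - <<'E'
from h import *
np.set_printoptions(precision=4,suppress=True)
s=ctrl.get_state(); print(s['time'],s['eef_pos'],s['tcp_rot'],ctrl.pinch_z)
a=cam('scene');b=cam('top')
for c in (a,b): print(c['xyz'],R.from_quat(c['orientation']).as_matrix()[:,2],c['camera_matrix'][0][0])
cv2.imwrite('pics/a.png',np.vstack([a['pixels'][:,:,::-1]])); save(b,'b.png')
for n in ['lifter','lifter_grip','lifter_carry','pellet_ring','empty_ring','rack','rack_bay_left','rack_bay_right','stage','stage_groove','stage_entry','stage_seat','tweezers','vial']:
    for k in ('scene','top'):
        print(n,k,[(np.round(d['position'],3).tolist(),round(d['conf'],2)) for d in ctrl.mark_of(k,n)[:3]])
E
```

```text
pics
0.0 [ 0.2044 -0.6426  0.2299] [ 0.9882  0.1533 -0.     -0.0012] 0.0187
[0.0234 0.8456 0.6908] [ 0.469  -0.6653 -0.5809] 393.7561686609828
[0.3221 0.1287 1.1886] [ 0.202   0.0079 -0.9793] 459.7625943857867
lifter scene [([0.448, -0.261, -0.001], 0.59)]
lifter top [([0.448, -0.263, 0.001], 0.84)]
lifter_grip scene [([0.442, -0.265, 0.032], 0.52)]
lifter_grip top [([0.447, -0.267, 0.036], 0.82)]
lifter_carry scene [([0.516, -0.14, 0.006], 0.62), ([0.542, 0.3, 0.013], 0.49), ([0.579, 0.489, 0.004], 0.17)]
lifter_carry top [([0.519, -0.14, 0.01], 0.91)]
pellet_ring scene [([0.413, 0.223, 0.002], 0.75), ([0.637, 0.35, 0.001], 0.71), ([0.512, 0.358, 0.022], 0.66)]
pellet_ring top [([0.512, 0.36, 0.013], 0.67), ([0.416, 0.231, -0.001], 0.64), ([0.55, 0.174, 0.002], 0.6)]
empty_ring scene [([0.539, 0.299, 0.014], 0.44)]
empty_ring top [([0.641, 0.065, -0.0], 0.68), ([0.536, 0.302, 0.016], 0.49)]
rack scene [([0.522, 0.329, 0.001], 0.69)]
rack top [([0.52, 0.33, -0.001], 0.87)]
rack_bay_left scene [([0.514, 0.361, 0.01], 0.82)]
rack_bay_left top [([0.515, 0.362, 0.012], 0.72)]
rack_bay_right scene [([0.541, 0.3, 0.012], 0.93), ([0.642, 0.069, 0.027], 0.31), ([0.54, 0.299, 0.013], 0.23)]
rack_bay_right top [([0.54, 0.297, 0.01], 0.8)]
stage scene [([0.64, 0.068, -0.001], 0.63)]
stage top [([0.64, 0.064, 0.0], 0.7)]
stage_groove scene [([0.542, 0.061, 0.023], 0.83)]
stage_groove top [([0.541, 0.066, 0.022], 0.59)]
stage_entry scene [([0.58, 0.066, 0.028], 0.71)]
stage_entry top [([0.585, 0.065, 0.027], 0.64)]
stage_seat scene [([0.645, 0.072, 0.028], 0.76)]
stage_seat top [([0.641, 0.067, 0.028], 0.66), ([0.535, 0.298, 0.017], 0.48)]
tweezers scene [([0.577, 0.485, 0.002], 0.6)]
tweezers top [([0.583, 0.493, 0.002], 0.51)]
vial scene [([0.702, 0.248, -0.001], 0.58)]
vial top [([0.704, 0.246, -0.0], 0.44)]
```

View pics/a.png

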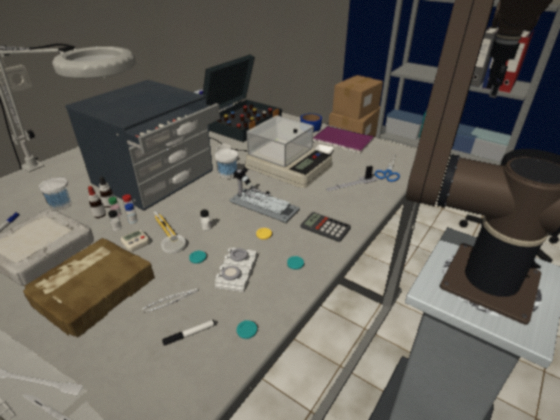

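View pics/b.png

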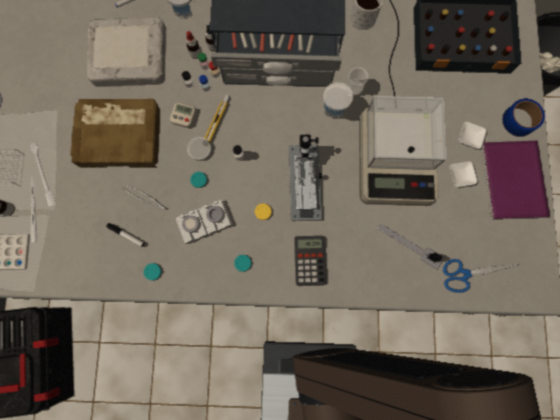

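The overview shows the rack at top(203,222), stage at (305,180), the lifter at (412,247) with its grip near (435,258) and scissors close by at (458,272). There are turquoise and yellow decoys. Next I'll zoom in on these.

```bash
python3 - <<'E'
from h import *
np.set_printoptions(precision=4,suppress=True)
from collections import defaultdict
D=defaultdict(list)
for i in range(3):
    C={k:cam(k) for k in('scene','top')}
    for n in ['lifter','lifter_grip','lifter_carry','rack','rack_bay_left','rack_bay_right','stage','stage_groove','stage_entry','stage_seat']:
        for k in C:
            r=ctrl.mark_of(k,n)
            if r: D[n,k].append(r[0]['position'])
for k,v in D.items(): print(k,np.mean(v,0),np.std(v,0))
b=C['top']['pixels'][:,:,::-1];a=C['scene']['pixels'][:,:,::-1]
z=lambda im,x,y,w,h,W,H:cv2.resize(im[y:y+h,x:x+w],(W,H),interpolation=cv2.INTER_CUBIC)
top=np.hstack([z(b,165,190,80,60,400,300),z(b,270,130,80,100,240,300),z(a,212,240,50,94,160,300)])
bot=np.hstack([z(b,370,215,120,80,450,300),z(a,215,160,100,86,350,300)])
cv2.imwrite('pics/m.png',np.vstack([top,bot]))
E
```

```text
('lifter', 'scene') [ 0.4462 -0.2607 -0.0009] [0.0019 0.0008 0.0003]
('lifter', 'top') [ 0.4487 -0.2648  0.0018] [0.0006 0.0013 0.0011]
('lifter_grip', 'scene') [ 0.4438 -0.2652  0.0323] [0.0016 0.0013 0.0013]
('lifter_grip', 'top') [ 0.4472 -0.267   0.0361] [0.0019 0.0008 0.0016]
('lifter_carry', 'scene') [ 0.5148 -0.1433  0.0078] [0.0016 0.0008 0.0017]
('lifter_carry', 'top') [ 0.5204 -0.1459  0.0069] [0.0011 0.0011 0.0008]
('rack', 'scene') [ 0.5189  0.3309 -0.0016] [0.0009 0.002  0.0007]
('rack', 'top') [0.5225 0.3291 0.0005] [0.0018 0.0003 0.0012]
('rack_bay_left', 'scene') [0.5145 0.3605 0.0122] [0.0017 0.0017 0.0003]
('rack_bay_left', 'top') [0.512  0.3598 0.0125] [0.0002 0.0008 0.0009]
('rack_bay_right', 'scene') [0.5418 0.3012 0.0112] [0.0014 0.0008 0.0008]
('rack_bay_right', 'top') [0.5399 0.3007 0.0128] [0.0012 0.0012 0.0003]
('stage', 'scene') [ 0.5771 -0.0402  0.0028] [0.0622 0.1047 0.0037]
('stage_groove', 'scene') [0.5388 0.0588 0.0236] [0.0017 0.0018 0.0015]
('stage_groove', 'top') [0.5387 0.0621 0.0223] [0.0005 0.0006 0.0009]
('stage_entry', 'scene') [0.5797 0.0651 0.0275] [0.0004 0.0023 0.0004]
('stage_entry', 'top') [0.5791 0.0613 0.0291] [0.0001 0.0015 0.0003]
('stage_seat', 'scene') [0.6409 0.0704 0.0294] [0.0008 0.0016 0.0012]
('stage_seat', 'top') [0.5416 0.0338 0.0233] [0.0806 0.231  0.0084]
('stage', 'top') [0.6117 0.063  0.0149] [0.0306 0.0031 0.0138]
```

View pics/m.png

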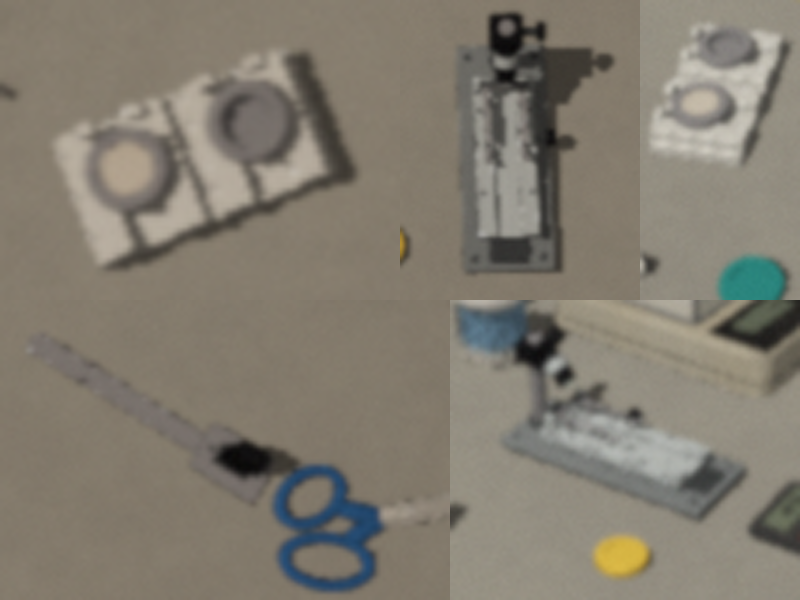

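The pellet ring (tan middle, montage (125,170)) is in the left bay. The right bay's ring is hollow. I'll go for the lifter now and write a helper that gives the shift in tool axes.

```bash
cat >> h.py <<'E'
np.set_printoptions(precision=4,suppress=True)
def Rdown(yaw): return R.from_euler('z',yaw)*R.from_rotvec([np.pi,0,0])
def to(x,y,z,yaw):
    s=ctrl.get_state(); r=R.from_quat(s['tcp_rot'])
    d=r.inv().apply(np.array([x,y,z])-s['eef_pos']); w=(r.inv()*Rdown(yaw)).as_rotvec()
    print('row',d,w,'|',s['time'],s['eef_pos'],'yaw %.4f'%R.from_matrix((r*R.from_rotvec([np.pi,0,0])).as_matrix()).as_euler('ZYX')[0])
E
python3 -c "
from h import *
to(.4465,-.2644,.14,1.035)"
```

```text
row [ 0.3454 -0.2878  0.0913] [ 0.      0.     -0.7272] | 4.8 [ 0.2045 -0.6433  0.2313] yaw 0.3078
```

Units first: turns go in shares of pi/2 rad. So -0.727 rad / 1.5708 = -0.4628.

```bash
echo '0.05,-0.04,0,0,0,-0.0637,0.6 | 0.1,-0.08,0.02,0,0,-0.1273,0.6 | 0.14,-0.12,0.04,0,0,-0.2228,0.6 | 0.18,-0.15,0.05,0,0,-0.3183,0.6 | 0.22,-0.18,0.06,0,0,-0.382,0.6 | 0.26,-0.22,0.07,0,0,-0.4456,0.6 | 0.3,-0.25,0.08,0,0,-0.4628,0.6 | 0.33,-0.275,0.0913,0,0,-0.4628,0.6 | 0.3454,-0.2878,0.0913,0,0,-0.4628,0.6 | 0.3454,-0.2878,0.0913,0,0,-0.4628,0.6' > mv.in && python3 -m inch mv.in 80; python3 - <<'E'
from h import *
to(.4465,-.2644,.0165,1.035)
C=[cam('scene'),cam('top')]
b=C[1]['pixels'][:,:,::-1];a=C[0]['pixels'][:,:,::-1]
z=lambda im,x,y,w,h,W,H:cv2.resize(im[y:y+h,x:x+w],(W,H),interpolation=cv2.INTER_CUBIC)
cv2.imwrite('pics/g.png',np.hstack([z(b,350,190,120,110,400,367),z(a,310,130,110,101,400,367)]))
# precise axis: blade pixels in top via mask
ctrl.masks_of
E
```

```text
time: 6.05
eef_pos: [0.447, -0.2633, 0.1401]
tcp_rot: [0.868, 0.496, -0.0, 0.0]
contact_force: [-0.7, -0.4, -0.3]
opening: 0.599
finger_force: 0.0
row [-0.0012  0.0001  0.1236] [0.     0.0001 0.0025] | 6.05 [ 0.447  -0.2633  0.1401] yaw 1.0375
```

View pics/g.png

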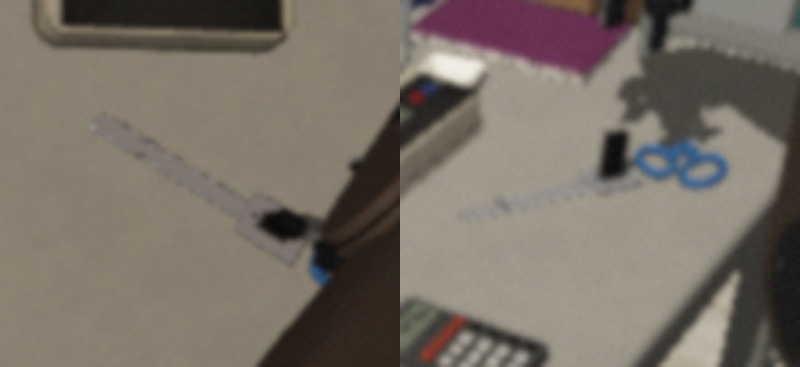

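The view shows the grip free at scene crop (615,155), with the gripper above it. I'll descend and close.

```bash
echo '-0.0012,0,0.04,0,0,0,0.6 | -0.0012,0,0.08,0,0,0,0.6 | -0.0012,0,0.105,0,0,0,0.6 | -0.0012,0,0.1236,0,0,0,0.6 | -0.0012,0,0.1236,0,0,0,0.6 | -0.0012,0,0.1236,0,0,0,0.0 | -0.0012,0,0.1236,0,0,0,0.0 | -0.0012,0,0.1236,0,0,0,0.0 | -0.0012,0,0.1236,0,0,0,0.0 | -0.0012,0,0.1236,0,0,0,0.0' > mv.in && python3 -m inch mv.in 100; python3 - <<'E'
from h import *
to(.4465,-.2644,.0165,1.035)
C={k:cam(k) for k in('scene','top')}
for n in ['lifter','lifter_grip','lifter_carry']:
    for k in C: print(n,k,[np.round(d['position'],4) for d in ctrl.mark_of(k,n)[:1]])
E
```

```text
time: 7.4
eef_pos: [0.4468, -0.2662, 0.018]
tcp_rot: [0.869, 0.495, 0.0, 0.001]
contact_force: [-1.3, 0.1, 6.5]
opening: 0.125
finger_force: 98.2
row [ 0.0014 -0.0012  0.0015] [0.0025 0.0007 0.    ] | 7.4 [ 0.4468 -0.2662  0.018 ] yaw 1.0350
lifter scene [array([ 0.4482, -0.2618, -0.0021])]
lifter top [array([ 0.4485, -0.267 , -0.0004])]
lifter_grip scene [array([0.5383, 0.2967, 0.0148])]
lifter_grip top [array([ 0.7063,  0.2501, -0.0002])]
lifter_carry scene [array([ 0.5155, -0.1428,  0.0043])]
lifter_carry top [array([ 0.5218, -0.1451,  0.004 ])]
```

```bash
echo '0,0,-0.02,0,0,0,0 | 0,0,-0.05,0,0,0,0 | 0,0,-0.1,0,0,0,0 | 0,0,-0.1,0,0,0,0 | 0,0,-0.1,0,0,0,0' > mv.in && python3 -m inch mv.in; python3 - <<'E'
from h import *
C={k:cam(k) for k in('scene','top')}
s=ctrl.get_state();print(s['wrist_torque'],s['contact_force'],s['eef_pos'],R.from_quat(s['tcp_rot']).as_matrix())
for i in range(3):
  C={k:cam(k) for k in('scene','top')}
  for n in ['lifter','lifter_carry']:
    for k in C: print(n,k,[np.round(d['position'],4) for d in ctrl.mark_of(k,n)[:1]])
b=C['top']['pixels'][:,:,::-1];a=C['scene']['pixels'][:,:,::-1]
# stage & rack edge crops x8 saved for measuring
z=lambda im,x,y,w,h,W,H:cv2.resize(im[y:y+h,x:x+w],(W,H),interpolation=cv2.INTER_CUBIC)
cv2.imwrite('pics/s.png',np.hstack([z(b,280,135,50,90,333,600),z(b,172,195,64,82,467,600)]))
E
```

```text
time: 8.43
eef_pos: [0.4452, -0.2647, 0.1154]
tcp_rot: [0.869, 0.495, -0.0, -0.001]
contact_force: [0.9, 1.4, -2.3]
opening: 0.124
finger_force: 97.8
[-0.0047  0.0222  0.0415] [ 0.3149  0.3567 -2.2874] [ 0.4447 -0.2642  0.1142] [[ 0.5107  0.8598 -0.0031]
 [ 0.8598 -0.5107  0.0028]
 [ 0.0008 -0.0041 -1.    ]]
lifter scene [array([ 0.4447, -0.2593,  0.0942])]
lifter top [array([0.5239, 0.3258, 0.0035])]
lifter_carry scene [array([ 0.5122, -0.1421,  0.1007])]
lifter_carry top [array([ 0.5207, -0.141 ,  0.1029])]
lifter scene [array([ 0.4418, -0.2597,  0.0951])]
lifter top [array([ 0.4462, -0.2631,  0.1005])]
lifter_carry scene [array([ 0.5156, -0.1433,  0.1028])]
lifter_carry top [array([ 0.5234, -0.1399,  0.1099])]
lifter scene [array([ 0.4481, -0.2615,  0.0981])]
lifter top []
lifter_carry scene [array([ 0.5167, -0.1418,  0.1016])]
lifter_carry top [array([ 0.5233, -0.1452,  0.103 ])]
```

View pics/s.png

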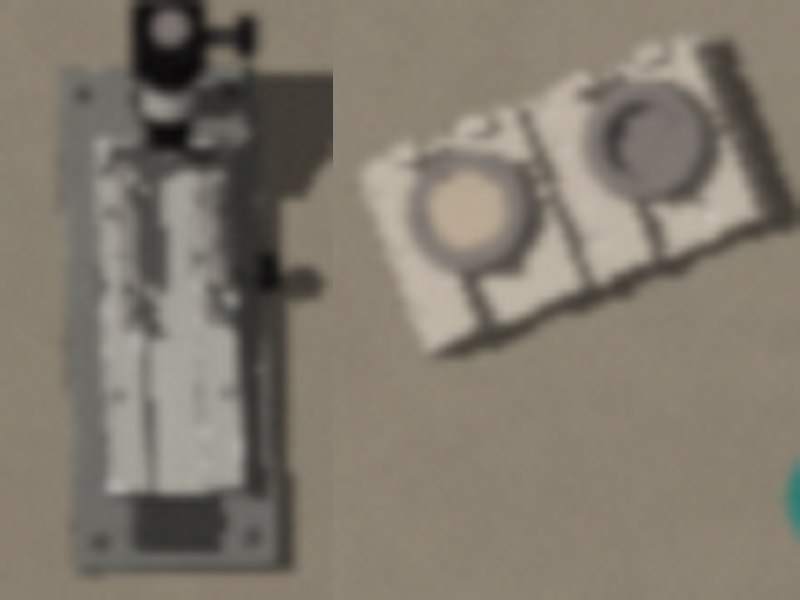

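Crop: stage base's left edge runs (60,70)→(78,572), nest's left edge (97,140)→(107,490) and right edge (222,170)→(243,488). Rack corners are about (360,180), (428,350), (770,215) and (695,40); the pellet ring's centre is at (475,210). I'll convert these and fit the ring.

```bash
python3 - <<'E'
from h import *
c=cam('top'); k=6.6667
P=lambda u,v,z:onz(c,(280+(u+.5)/k-.5,135+(v+.5)/k-.5),z)[:2]
Q=lambda u,v,z:onz(c,(172+(u-333+.5)/7.297-.5,195+(v+.5)/7.317-.5),z)[:2]
def yaw(a,b): d=b-a; return np.degrees(np.arctan2(d[1],d[0])),np.linalg.norm(d)
for n,e,z in(('baseL',((78,572),(60,70)),.012),('nestL',((107,490),(97,140)),.028),('nestR',((243,488),(222,170)),.028)):
    a,b=P(*e[0],z),P(*e[1],z); print(n,a,b,yaw(a,b))
cs=[Q(*p,.026) for p in((360,180),(428,350),(770,215),(695,40))]; print('rack',np.array(cs),np.mean(cs,0)); print(yaw(cs[1],cs[0]),yaw(cs[2],cs[3]),yaw(cs[2],cs[1]),yaw(cs[3],cs[0]))
print('pellet',Q(475,210,.028),'empty',Q(652,140,.028))
s=cam('scene')
from itertools import product
for k,cc in(('top',c),('scene',s)):
  for n in('pellet_ring','empty_ring'):
    for d in ctrl.masks_of(k,n)[:5]:
        m=d['region'];v,u=np.nonzero(m); p=onz(cc,(u.mean(),v.mean()),.026); print(k,n,round(d['conf'],2),p,m.sum())
for i in range(4):
  c=cam('top');s=cam('scene')
  for n in('stage_groove','stage_entry','stage_seat','stage'):
   for k in('top','scene'): print(n,k,[np.round(d['position'],4) for d in ctrl.mark_of(k,n)[:1]])
E
```

```text
baseL [0.529  0.0997] [0.7339 0.1124] (np.float64(3.548098464676076), np.float64(0.2053878375068948))
nestL [0.5586 0.0897] [0.6998 0.0972] (np.float64(3.018606632547673), np.float64(0.14131132859087694))
nestR [0.5611 0.0372] [0.689  0.0475] (np.float64(4.605855980899012), np.float64(0.12825712463467298))
rack [[0.5199 0.3978]
 [0.4608 0.3695]
 [0.5122 0.2529]
 [0.574  0.2829]] [0.5167 0.3258]
(np.float64(25.628456455386075), np.float64(0.06549840166774155)) (np.float64(25.836749621344246), np.float64(0.0686678942178018)) (np.float64(113.77401416666018), np.float64(0.1273640351736825)) (np.float64(115.19889771754886), np.float64(0.12705126570955566))
pellet [0.5102 0.3562] empty [0.5371 0.2957]
top pellet_ring 0.72 [0.5096 0.3598 0.026 ] 234
top pellet_ring 0.72 [0.6275 0.346  0.026 ] 203
top pellet_ring 0.7 [0.3854 0.4475 0.026 ] 205
top pellet_ring 0.69 [0.5478 0.1754 0.026 ] 190
top pellet_ring 0.58 [0.4144 0.222  0.026 ] 248
top empty_ring 0.6 [0.5371 0.2997 0.026 ] 205
scene pellet_ring 0.8 [0.5094 0.3615 0.026 ] 202
scene pellet_ring 0.7 [0.4039 0.2436 0.026 ] 196
scene pellet
[... 1051 characters left out ...]
ene [array([0.5416, 0.0614, 0.0216])]
stage_entry top [array([0.5809, 0.0631, 0.0297])]
stage_entry scene [array([0.581 , 0.0647, 0.0278])]
stage_seat top [array([0.6391, 0.0676, 0.0265])]
stage_seat scene [array([0.6407, 0.0732, 0.0315])]
stage top [array([0.6399, 0.0664, 0.001 ])]
stage scene [array([ 0.6403,  0.0662, -0.0004])]
stage_groove top []
stage_groove scene [array([0.5381, 0.059 , 0.0219])]
stage_entry top [array([0.5813, 0.0614, 0.0261])]
stage_entry scene [array([0.5794, 0.0662, 0.0287])]
stage_seat top [array([0.6406, 0.0657, 0.0294])]
stage_seat scene [array([0.6379, 0.0706, 0.0307])]
stage top [array([0.641 , 0.066 , 0.0012])]
stage scene [array([ 0.6405,  0.0659, -0.0018])]
```

```bash
python3 -c "
from h import *
to(.47,-.12,.15,.9)
to(.46,.02,.15,.75)
to(.42,.16,.14,.6)
to(.3371,.2773,.12,.443)"
```

```text
row [ 0.1373 -0.0535 -0.0336] [-0.      0.      0.1348] | 11.725 [ 0.4459 -0.2654  0.1164] yaw 1.0348
row [ 0.2526 -0.1336 -0.0336] [-0.      0.      0.2848] | 11.725 [ 0.4459 -0.2654  0.1164] yaw 1.0348
row [ 0.3525 -0.2395 -0.0236] [-0.      0.      0.4348] | 11.725 [ 0.4459 -0.2654  0.1164] yaw 1.0348
row [ 0.411  -0.3707 -0.0036] [-0.      0.      0.5918] | 11.725 [ 0.4459 -0.2654  0.1164] yaw 1.0348
```

In the tool's units: 0.435 rad / 1.5708 = 0.2769.

```bash
echo '0.03,-0.012,-0.01,0,0,0.0255,0 | 0.08,-0.03,-0.02,0,0,0.0573,0 | 0.137,-0.0535,-0.0336,0,0,0.0859,0 | 0.175,-0.08,-0.0336,0,0,0.121,0 | 0.215,-0.107,-0.0336,0,0,0.1528,0 | 0.2526,-0.1336,-0.0336,0,0,0.1814,0 | 0.286,-0.169,-0.03,0,0,0.2133,0 | 0.32,-0.205,-0.027,0,0,0.2451,0 | 0.345,-0.235,-0.0236,0,0,0.2737,0 | 0.3525,-0.2395,-0.0236,0,0,0.2769,0' > mv.in && python3 -m inch mv.in && echo '0,0,0,0,0,0,0' > mv.in && python3 -m inch mv.in >/dev/null; python3 -c "
from h import *
to(.3371,.2773,.07,.443)
to(.3371,.2773,.07,.443)
print(ctrl.get_state()['contact_force'])"
```

```text
time: 12.98
eef_pos: [0.4187, 0.1616, 0.1396]
tcp_rot: [0.955, 0.297, -0.001, -0.0]
contact_force: [-0.0, 0.1, -1.1]
opening: 0.125
finger_force: 97.8
row [-0.0023 -0.1437  0.0701] [ 0.0006 -0.0003  0.1584] | 13.1 [0.4203 0.1601 0.1402] yaw 0.6014
row [-0.0023 -0.1437  0.0701] [ 0.0006 -0.0003  0.1584] | 13.1 [0.4203 0.1601 0.1402] yaw 0.6014
[-0.2401  0.0857 -1.4401]
```

In the tool's units: 0.158 rad / 1.5708 = 0.1006.

```bash
echo '0,-0.03,0.02,0,0,0.0191,0 | 0,-0.07,0.04,0,0,0.0509,0 | -0.001,-0.11,0.06,0,0,0.0764,0 | -0.0023,-0.135,0.0701,0,0,0.1006,0 | -0.0023,-0.1437,0.0701,0,0,0.1006,0 | -0.0023,-0.1437,0.0701,0,0,0.1006,0' > mv.in && python3 -m inch mv.in; python3 - <<'E'
from h import *
to(.3371,.2773,.0325,.443)
c=cam('top');a=cam('scene');s=ctrl.get_state()
r=R.from_quat(s['tcp_rot']);p=np.array(s['eef_pos'])
z=lambda c,x,y,w,h,W,H:cv2.resize(c['pixels'][y:y+h,x:x+w,::-1],(W,H),interpolation=cv2.INTER_CUBIC)
cv2.imwrite('pics/r.png',np.hstack([z(c,160,190,90,110,480,587),z(a,200,230,60,110,320,587)]))
for k in('top','scene'):
    print([np.round(d['position'],4) for d in ctrl.mark_of(k,'lifter_carry')[:1]],[np.round(d['position'],4) for d in ctrl.mark_of(k,'rack_bay_left')[:1]])
print('pred carry',p+r.apply([.1415,0,.0155]))
E
```

```text
time: 13.85
eef_pos: [0.3381, 0.2771, 0.0706]
tcp_rot: [0.976, 0.219, 0.001, 0.0]
contact_force: [-0.1, 0.2, -0.9]
opening: 0.126
finger_force: 97.9
row [-0.0009 -0.0006  0.0381] [ 0.0004 -0.0015 -0.0008] | 13.85 [0.3381 0.2771 0.0706] yaw 0.4422
[array([0.4723, 0.3373, 0.0591])] [array([0.5134, 0.3596, 0.0132])]
[array([0.4648, 0.3395, 0.0569])] [array([0.5135, 0.3599, 0.0119])]
pred carry [0.4665 0.3373 0.0556]
```

View pics/r.png

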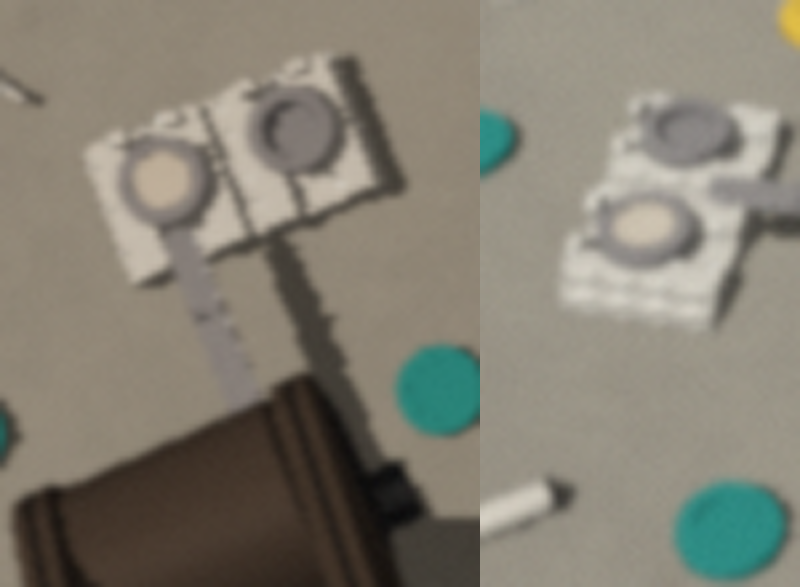

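The top crop shows the blade tip at about (177,232), in line with the pellet ring centred at (165,182). I'll check the tip's clearance numerically.

```bash
python3 - <<'E'
from h import *
c=cam('top');k=480/90
f=lambda u,v,z:onz(c,(160+(u+.5)/k-.5,190+(v+.5)/k-.5),z)[:2]
C,S=np.cos(.443),np.sin(.443)
for n,p in(('tip',f(177,232,.055)),('midblade',f(213,330,.055)),('ring',f(163,181,.028)),('rimfront',f(173,226,.027)),('groovefront',f(188,266,.02)),('slot_c',f(188,266,.012))):
    print(n,p,'long %.4f lat %.4f'%(p[0]*C+p[1]*S,-p[0]*S+p[1]*C))
E
```

```text
tip [0.4813 0.3448] long 0.5826 lat 0.1052
midblade [0.4361 0.325 ] long 0.5333 lat 0.1066
ring [0.5095 0.3584] long 0.6139 lat 0.1054
rimfront [0.488  0.3523] long 0.5919 lat 0.1091
groovefront [0.4699 0.3451] long 0.5725 lat 0.1103
slot_c [0.471  0.3466] long 0.5740 lat 0.1112
```

```bash
echo '-0.001,0,0.012,0,0,0,0 | -0.001,0,0.025,0,0,0,0 | -0.001,0,0.034,0,0,0,0 | -0.001,0,0.038,0,0,0,0 | -0.001,0,0.038,0,0,0,0 | -0.001,0,0.038,0,0,0,0' > mv.in && python3 -m inch mv.in; python3 -c "
from h import *
to(.3371,.2773,.0325,.443)"
```

```text
time: 14.95
eef_pos: [0.3364, 0.2771, 0.0322]
tcp_rot: [0.976, 0.219, 0.0, -0.0]
contact_force: [0.0, -1.1, -0.7]
opening: 0.124
finger_force: 97.9
row [ 0.0007  0.0001 -0.0003] [-0.     -0.0007 -0.0011] | 14.95 [0.3364 0.2771 0.0322] yaw 0.4419
```

```bash
echo '0.006,0,0,0,0,0,0 | 0.016,0,0,0,0,0,0 | 0.026,0,0,0,0,0,0 | 0.036,0,0,0,0,0,0 | 0.042,0,0,0,0,0,0 | 0.045,0,0,0,0,0,0 | 0.045,0,0,0,0,0,0' > mv.in && python3 -m inch mv.in; echo '0.001,0,0,0,0,0,0 | 0.002,0,0,0,0,0,0 | 0.003,0,0,0,0,0,0 | 0.003,0,0,0,0,0,0' > mv.in && python3 -m inch mv.in; python3 -c "
from h import *
print(ctrl.get_state()['contact_force'])
c=cam('top');z=c['pixels'][200:260,170:240,::-1];a=cam('scene')['pixels'][230:296,195:270,::-1]
cv2.imwrite('pics/r2.png',np.hstack([cv2.resize(z,(400,343),interpolation=2),cv2.resize(a,(390,343),interpolation=2)]))
to(.3371,.2773,.0325,.443)"
```

```text
time: 15.82
eef_pos: [0.3767, 0.2961, 0.0318]
tcp_rot: [0.976, 0.219, -0.0, 0.0]
contact_force: [-0.3, -0.7, -1.0]
opening: 0.126
finger_force: 97.9
time: 16.32
eef_pos: [0.3796, 0.2975, 0.032]
tcp_rot: [0.976, 0.219, 0.0, -0.0]
contact_force: [-0.5, 0.2, -1.8]
opening: 0.126
finger_force: 97.9
[-0.4504  0.2333 -1.7936]
row [-0.0469  0.0001 -0.0006] [ 0.      0.     -0.0012] | 16.425 [0.3795 0.2974 0.0319] yaw 0.4418
```

View pics/r2.png

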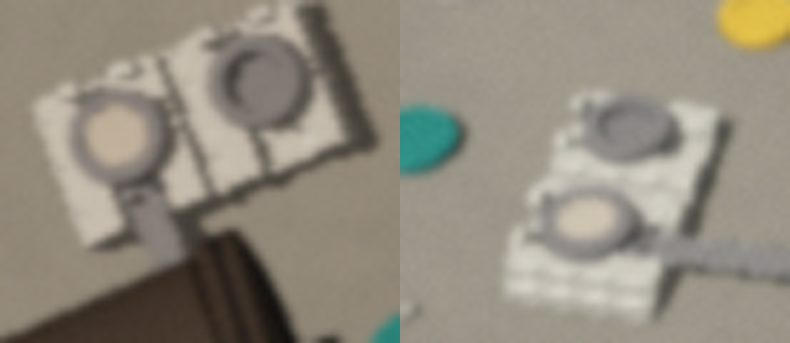

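The blade is under the pellet ring, with the pins at about (140,195) just short of its rim. I'll creep forward by feel.

```bash
echo '0.001,0,0,0,0,0,0 | 0.002,0,0,0,0,0,0 | 0.003,0,0,0,0,0,0 | 0.003,0,0,0,0,0,0' > mv.in && python3 -m inch mv.in | grep -E 'cont|eef'; echo '0.001,0,0,0,0,0,0 | 0.0015,0,0,0,0,0,0 | 0.0015,0,0,0,0,0,0' > mv.in && python3 -m inch mv.in| grep -E 'cont|eef';python3 -c "
from h import *
c=cam('top');z=c['pixels'][200:260,170:240,::-1]
r=[d for d in ctrl.masks_of('top','pellet_ring')[:5]]
for d in r:
  v,u=np.nonzero(d['region']);p=onz(c,(u.mean(),v.mean()),.026)
  if abs(p[1]-.36)<.02: print(p, p[0]*.9035+p[1]*.4286)
s=ctrl.get_state();p=s['eef_pos'];print(p[0]*.9035+p[1]*.4286)
"
```

```text
eef_pos: [0.3823, 0.2988, 0.0319]
contact_force: [0.5, 0.4, -2.3]
eef_pos: [0.3835, 0.2994, 0.0319]
contact_force: [-0.0, -0.5, -2.1]
[0.5103 0.3598 0.026 ] 0.6152228647708091
[0.6269 0.3473 0.026 ] 0.7152654754608546
0.474801076169255
```

```bash
echo '0.001,0,0,0,0,0,0 | 0.0015,0,0,0,0,0,0 | 0.0015,0,0,0,0,0,0' > mv.in && python3 -m inch mv.in| grep -E 'cont|eef';echo '0,0,-0.001,0,0,0,0 | 0,0,-0.003,0,0,0,0 | 0,0,-0.005,0,0,0,0 | 0,0,-0.007,0,0,0,0 | 0,0,-0.01,0,0,0,0 | 0,0,-0.014,0,0,0,0 | 0,0,-0.019,0,0,0,0 | 0,0,-0.023,0,0,0,0 | 0,0,-0.025,0,0,0,0 | 0,0,-0.025,0,0,0,0' > mv.in && python3 -m inch mv.in; python3 -c "
from h import *
s=ctrl.get_state();p=s['eef_pos'];print(p[0]*.9035+p[1]*.4286,s['contact_force'])
c=cam('top');z=c['pixels'][200:260,170:240,::-1];a=cam('scene')['pixels'][220:296,195:270,::-1]
cv2.imwrite('pics/r3.png',np.hstack([cv2.resize(z,(400,343),interpolation=2),cv2.resize(a,(390,395),interpolation=2)[:343]]))
C=['scene','top']
for k in C: print([np.round(d['position'],4) for d in ctrl.mark_of(k,'lifter_carry')[:1]],[np.round(d['position'],4) for d in ctrl.mark_of(k,'pellet_ring')])
r=R.from_quat(s['tcp_rot']);print('pred',np.array(p)+r.apply([.1415,0,.0155]))
"
```

```text
eef_pos: [0.385, 0.3, 0.0319]
contact_force: [-0.7, 0.3, -2.2]
time: 19.02
eef_pos: [0.385, 0.3001, 0.0572]
tcp_rot: [0.976, 0.219, 0.0, -0.0]
contact_force: [-1.0, 0.1, -2.2]
opening: 0.129
finger_force: 97.8
0.4764583838206517 [-0.9626  0.1431 -2.1562]
[array([0.5116, 0.3599, 0.047 ])] [array([0.3908, 0.448 , 0.0015]), array([0.5198, 0.3311, 0.0008]), array([0.5105, 0.361 , 0.0441]), array([0.6355, 0.3527, 0.0007]), array([ 0.5519,  0.176 , -0.0015]), array([ 0.4147,  0.2247, -0.0037])]
[array([0.5827, 0.4924, 0.0019])] [array([0.5548, 0.1756, 0.0025]), array([ 0.3904,  0.4553, -0.0005]), array([0.5123, 0.3612, 0.0351]), array([0.5354, 0.3016, 0.017 ]), array([0.6362, 0.3516, 0.0017]), array([ 0.4181,  0.2285, -0.0004])]
pred [0.5129 0.3606 0.0417]
```

View pics/r3.png

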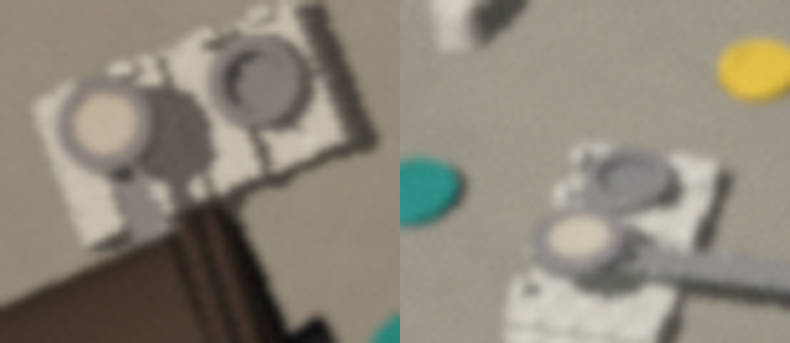

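The ring sits on the blade at crop (105,125), raised, with its shadow to the right; the empty ring hasn't moved. I'll lift higher and then move across softly.

```bash
echo '0,0,-0.003,0,0,0,0 | 0,0,-0.01,0,0,0,0 | 0,0,-0.02,0,0,0,0 | 0,0,-0.032,0,0,0,0 | 0,0,-0.042,0,0,0,0 | 0,0,-0.048,0,0,0,0 | 0,0,-0.05,0,0,0,0 | 0,0,-0.05,0,0,0,0' > mv.in && python3 -m inch mv.in; python3 -c "
from h import *
to(.42,.178,.107,.2525)
to(.4491,.056,.107,.063)"
```

```text
time: 20.32
eef_pos: [0.3848, 0.2999, 0.1068]
tcp_rot: [0.976, 0.219, -0.0, 0.0]
contact_force: [-0.5, -0.3, -2.2]
opening: 0.125
finger_force: 97.8
row [-0.0203  0.1253 -0.0002] [0.     0.0002 0.1893] | 20.325 [0.3848 0.2999 0.1068] yaw 0.4418
row [-0.0461  0.248  -0.0002] [0.     0.0002 0.3788] | 20.325 [0.3848 0.2999 0.1068] yaw 0.4418
```

Units first: turns go in shares of pi/2 rad. So 0.1893 rad / 1.5708 = 0.1205.

```bash
echo '0,0.003,0,0,0,0.0032,0 | -0.002,0.012,0,0,0,0.0115,0 | -0.004,0.027,0,0,0,0.0261,0 | -0.007,0.047,0,0,0,0.0452,0 | -0.011,0.07,0,0,0,0.0675,0 | -0.015,0.092,0,0,0,0.0891,0 | -0.018,0.11,0,0,0,0.1057,0 | -0.0195,0.12,0,0,0,0.1152,0 | -0.0203,0.1245,0,0,0,0.12,0 | -0.0203,0.1253,0,0,0,0.1205,0' > mv.in && python3 -m inch mv.in|grep -E 'eef|cont'; python3 -c "
from h import *
to(.4491,.056,.107,.063)"
```

```text
eef_pos: [0.4201, 0.1779, 0.1069]
contact_force: [0.7, 0.3, -2.3]
row [-0.0024  0.1253 -0.0001] [-0.0002  0.      0.1891] | 21.575 [0.4201 0.1779 0.1069] yaw 0.2521
```

In the tool's units: 0.1891 rad / 1.5708 = 0.1204.

```bash
echo '0,0.003,0,0,0,0.0032,0 | 0,0.012,0,0,0,0.0115,0 | -0.001,0.027,0,0,0,0.0261,0 | -0.001,0.047,0,0,0,0.0452,0 | -0.0015,0.07,0,0,0,0.0675,0 | -0.002,0.092,0,0,0,0.0891,0 | -0.002,0.11,0,0,0,0.1057,0 | -0.0024,0.12,0,0,0,0.1152,0 | -0.0024,0.1245,0,0,0,0.12,0 | -0.0024,0.1253,0,0,0,0.1204,0' > mv.in && python3 -m inch mv.in|grep -E 'eef|cont'; python3 - <<'E'
from h import *
to(.4491,.056,.06,.063)
c=cam('top');a=cam('scene');s=ctrl.get_state()
z=lambda c,x,y,w,h,W,H:cv2.resize(c['pixels'][y:y+h,x:x+w,::-1],(W,H),interpolation=cv2.INTER_CUBIC)
cv2.imwrite('pics/t.png',np.hstack([z(c,270,125,75,112,400,597),z(a,220,150,75,112,400,597)]))
for k in('top','scene'): print([np.round(d['position'],4) for d in ctrl.mark_of(k,'lifter_carry')[:2]],[np.round(d['position'],4) for d in ctrl.mark_of(k,'pellet_ring') if abs(d['position'][1]-.065)<.04])
print('pred',np.array(s['eef_pos'])+R.from_quat(s['tcp_rot']).apply([.1415,0,.0155]))
E
```

```text
eef_pos: [0.449, 0.056, 0.1069]
contact_force: [-0.0, -0.6, -2.9]
row [0.0001 0.     0.0469] [-0.0002  0.0002  0.0001] | 22.825 [0.449  0.056  0.1069] yaw 0.0631
[array([0.5975, 0.0648, 0.0944])] [array([0.5895, 0.0654, 0.0867])]
[array([0.5893, 0.0667, 0.0944]), array([0.5914, 0.0655, 0.0955])] [array([0.5899, 0.0651, 0.0941])]
pred [0.5902 0.0654 0.0913]
```

View pics/t.png

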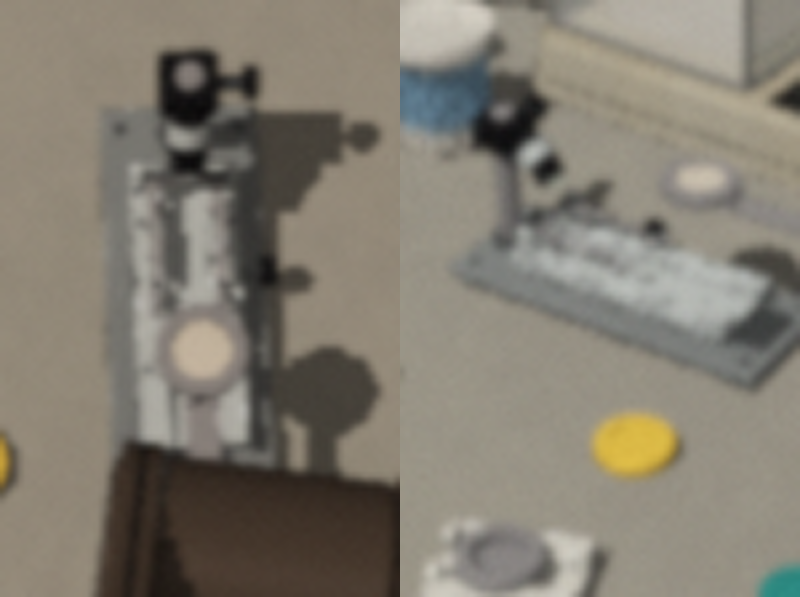

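The ring sits level on the blade over the nest front, top crop (202,350), centred on the groove. I'll lower it and feel for contact.

```bash
echo '0,0,0.004,0,0,0,0 | 0,0,0.012,0,0,0,0 | 0,0,0.024,0,0,0,0 | 0,0,0.036,0,0,0,0 | 0,0,0.045,0,0,0,0 | 0,0,0.051,0,0,0,0 | 0,0,0.054,0,0,0,0 | 0,0,0.056,0,0,0,0 | 0,0,0.056,0,0,0,0' > mv.in && python3 -m inch mv.in|grep -E 'eef|cont'; python3 - <<'E'
from h import *
to(.4491,.056,.041,.063)
c=cam('top')
P=lambda u,v,z:onz(c,(280+(u+.5)/6.667-.5,135+(v+.5)/6.667-.5),z)[:2]
for u in((150,400),(200,400)): print(P(*u,.028))
E
```

```text
eef_pos: [0.4492, 0.0561, 0.0511]
contact_force: [-0.5, -0.4, -2.0]
row [-0.0001  0.0001  0.0101] [ 0.     -0.0003  0.0004] | 24.25 [0.4492 0.0561 0.0511] yaw 0.0634
[0.5949 0.0739]
[0.5955 0.0545]
```

```bash
echo '0,0.0005,0.002,0,0,0,0 | 0,0.0005,0.004,0,0,0,0 | 0,0.0005,0.006,0,0,0,0 | 0,0.0005,0.006,0,0,0,0' > mv.in && python3 -m inch mv.in|grep -E 'eef|cont';echo '0,0,0.001,0,0,0,0 | 0,0,0.0025,0,0,0,0 | 0,0,0.004,0,0,0,0 | 0,0,0.004,0,0,0,0' > mv.in && python3 -m inch mv.in|grep -E 'eef|cont'
```

```text
eef_pos: [0.4489, 0.0556, 0.0447]
contact_force: [1.1, -0.5, -2.8]
eef_pos: [0.4493, 0.0556, 0.0409]
contact_force: [0.4, 0.0, -1.0]
```

```bash
for i in 1; do echo '0.001,0,0,0,0,0,0 | 0.003,0,0,0,0,0,0 | 0.006,0,0,0,0,0,0 | 0.009,0,0,0,0,0,0 | 0.012,0,0,0,0,0,0 | 0.014,0,0,0,0,0,0' > mv.in && python3 -m inch mv.in|grep -E 'eef|cont'; done; echo '0.002,0,0,0,0,0,0 | 0.004,0,0,0,0,0,0 | 0.006,0,0,0,0,0,0' > mv.in && python3 -m inch mv.in|grep -E 'eef|cont'; echo '0.002,0,0,0,0,0,0 | 0.004,0,0,0,0,0,0 | 0.006,0,0,0,0,0,0' > mv.in && python3 -m inch mv.in|grep -E 'eef|cont'
```

```text
eef_pos: [0.4634, 0.0565, 0.0409]
contact_force: [-0.2, 0.2, -1.5]
eef_pos: [0.4692, 0.0569, 0.0409]
contact_force: [0.0, -0.4, -1.4]
eef_pos: [0.4747, 0.0573, 0.0407]
contact_force: [-1.7, -0.0, -0.3]
```

```bash
for i in 1; do echo '0.002,0,0,0,0,0,0 | 0.004,0,0,0,0,0,0' > mv.in && python3 -m inch mv.in|grep -E 'eef|cont'; echo '0.002,0,0,0,0,0,0 | 0.004,0,0,0,0,0,0' > mv.in && python3 -m inch mv.in|grep -E 'eef|cont'; echo '0.002,0,0,0,0,0,0 | 0.004,0,0,0,0,0,0' > mv.in && python3 -m inch mv.in|grep -E 'eef|cont'; done; python3 - <<'E'
from h import *
c=cam('top');a=cam('scene')
z=lambda c,x,y,w,h,W,H:cv2.resize(c['pixels'][y:y+h,x:x+w,::-1],(W,H),interpolation=cv2.INTER_CUBIC)
cv2.imwrite('pics/u.png',np.hstack([z(c,280,130,50,75,400,597),z(a,225,170,50,75,400,597)]))
E
```

```text
eef_pos: [0.4788, 0.0576, 0.0407]
contact_force: [-1.9, 0.6, -0.4]
eef_pos: [0.4834, 0.0578, 0.0409]
contact_force: [-1.2, -0.2, -1.3]
eef_pos: [0.4874, 0.058, 0.041]
contact_force: [-0.1, 0.0, -1.4]
```

View pics/u.png

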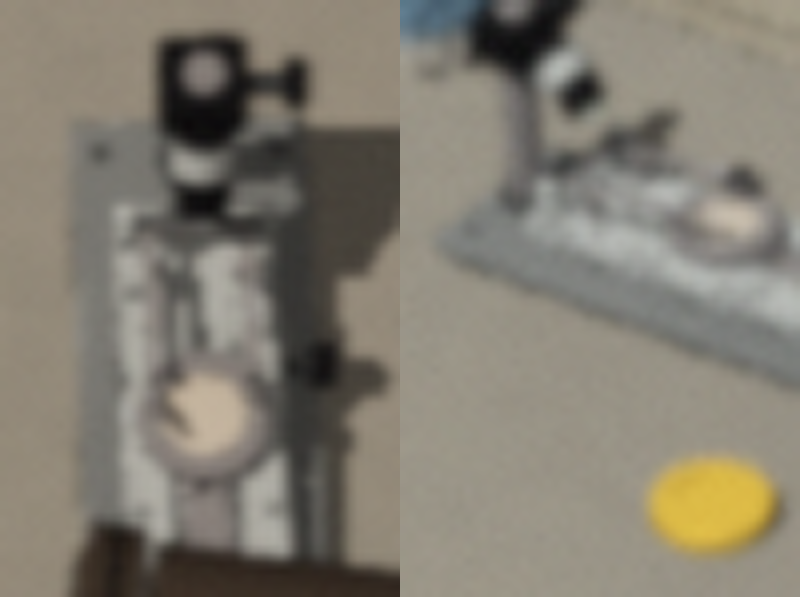

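The ring is now under the clip at crop (205,415), with the arms' shadows over it. I'll keep going.

```bash
for i in 1; do echo '0.002,0,0,0,0,0,0 | 0.004,0,0,0,0,0,0' > mv.in && python3 -m inch mv.in|grep -E 'eef|cont'; echo '0.002,0,0,0,0,0,0 | 0.004,0,0,0,0,0,0' > mv.in && python3 -m inch mv.in|grep -E 'eef|cont'; echo '0.002,0,0,0,0,0,0 | 0.004,0,0,0,0,0,0' > mv.in && python3 -m inch mv.in|grep -E 'eef|cont'; done
```

```text
eef_pos: [0.4912, 0.0583, 0.041]
contact_force: [-1.0, 0.1, -1.6]
eef_pos: [0.4952, 0.0585, 0.0409]
contact_force: [-0.9, 0.3, -2.0]
eef_pos: [0.4992, 0.0588, 0.0409]
contact_force: [-1.3, 0.2, -0.5]
```

```bash
echo '0.0015,0,0,0,0,0,0 | 0.003,0,0,0,0,0,0' > mv.in && python3 -m inch mv.in|grep -E 'eef|cont'; echo '0.0015,0,0,0,0,0,0 | 0.003,0,0,0,0,0,0' > mv.in && python3 -m inch mv.in|grep -E 'eef|cont'; echo '0.001,0,0,0,0,0,0 | 0.002,0,0,0,0,0,0' > mv.in && python3 -m inch mv.in|grep -E 'eef|cont'; echo '0.001,0,0,0,0,0,0 | 0.002,0,0,0,0,0,0' > mv.in && python3 -m inch mv.in|grep -E 'eef|cont'
```

```text
eef_pos: [0.5021, 0.059, 0.0409]
contact_force: [-0.1, -0.8, -1.0]
eef_pos: [0.5051, 0.0592, 0.0409]
contact_force: [-1.0, 0.4, -0.7]
eef_pos: [0.5071, 0.0593, 0.0409]
contact_force: [-1.5, -0.7, -1.4]
eef_pos: [0.509, 0.0594, 0.0409]
contact_force: [-0.7, 0.1, -1.6]
```

```bash
echo '0.001,0,0,0,0,0,0 | 0.002,0,0,0,0,0,0' > mv.in && python3 -m inch mv.in|grep -E 'eef|cont'; echo '0.001,0,0,0,0,0,0 | 0.001,0,0,0,0,0,0' > mv.in && python3 -m inch mv.in|grep -E 'eef|cont'; echo '0.001,0,0,0,0,0,0 | 0.001,0,0,0,0,0,0' > mv.in && python3 -m inch mv.in|grep -E 'eef|cont';echo '0.001,0,0,0,0,0,0 | 0.001,0,0,0,0,0,0' > mv.in && python3 -m inch mv.in|grep -E 'eef|cont'
```

```text
eef_pos: [0.5111, 0.0596, 0.0409]
contact_force: [-0.6, -0.6, -1.9]
eef_pos: [0.5122, 0.0596, 0.0409]
contact_force: [-0.1, 0.2, -1.8]
eef_pos: [0.5131, 0.0597, 0.0409]
contact_force: [-1.3, -0.1, -1.1]
eef_pos: [0.5141, 0.0597, 0.0409]
contact_force: [-0.7, 0.7, -1.4]
```

```bash
echo '0.001,0,0,0,0,0,0 | 0.001,0,0,0,0,0,0' > mv.in && python3 -m inch mv.in|grep -E 'eef|cont'
```

```text
eef_pos: [0.5155, 0.0598, 0.0411]
contact_force: [-0.5, -0.4, -0.8]
```

```bash
echo '0.001,0,0,0,0,0,0 | 0.001,0,0,0,0,0,0' > mv.in && python3 -m inch mv.in|grep -E 'eef|cont'; python3 -c "
from h import *
cam('top');cam('scene')
for k in('top','scene'):
  for n in('pellet_ring','stage_seat','clip'):
    print(k,n,[np.round(d['position'],4) for d in (ctrl.recognise if n=='clip' else ctrl.mark_of)(k,n) if abs(d['position'][1]-.065)<.03])
"
```

```text
eef_pos: [0.5162, 0.0598, 0.041]
contact_force: [-0.3, 0.2, -1.0]
top pellet_ring [array([0.6536, 0.0689, 0.0208])]
top stage_seat [array([0.6425, 0.065 , 0.0316]), array([0.661 , 0.0672, 0.0299]), array([0.653 , 0.0699, 0.023 ])]
top clip []
scene pellet_ring [array([0.6591, 0.0724, 0.0293])]
scene stage_seat [array([0.6418, 0.0699, 0.0324]), array([0.518 , 0.0626, 0.0232])]
scene clip [array([0.6681, 0.0723, 0.0396])]
```

```bash
echo '0.001,0,0,0,0,0,0 | 0.001,0,0,0,0,0,0' > mv.in && python3 -m inch mv.in|grep -E 'eef|cont'
```

```text
eef_pos: [0.5169, 0.0599, 0.0409]
contact_force: [-0.7, -0.1, -2.0]
```

```bash
echo '0.001,0,0,0,0,0,0 | 0.001,0,0,0,0,0,0' > mv.in && python3 -m inch mv.in|grep -E 'eef|cont'
```

```text
eef_pos: [0.5172, 0.06, 0.0406]
contact_force: [-3.1, -0.8, -0.7]
```

```bash
echo '0.001,0,0,0,0,0,0 | 0.001,0,0,0,0,0,0' > mv.in && python3 -m inch mv.in|grep -E 'eef|cont'
```

```text
eef_pos: [0.5174, 0.0601, 0.0403]
contact_force: [-4.8, -0.1, 1.2]
```

```bash
echo '0.001,0,0,0,0,0,0 | 0.001,0,0,0,0,0,0' > mv.in && python3 -m inch mv.in|grep -E 'eef|cont'
```

```text
eef_pos: [0.5175, 0.0602, 0.0402]
contact_force: [-9.0, -1.1, 2.6]
```

A sharp stop at TCP x=0.5173, so the slide stands at about 17 mm, which matches the nest front I measured. I'll back off at once and draw out along the groove.

```bash
echo '-0.002,0,0,0,0,0,0 | -0.004,0,0,0,0,0,0 | -0.005,0,0,0,0,0,0' > mv.in && python3 -m inch mv.in|grep -E 'time|eef|cont'; python3 -c "
from h import *
to(.45,.0559,.041,.063)
cam('top');cam('scene')
for k in('top','scene'):
    print(k,[(np.round(d['position'],4),d['conf']) for d in ctrl.mark_of(k,'pellet_ring') if abs(d['position'][1]-.065)<.03],[(np.round(d['position'],4),d['conf']) for d in ctrl.recognise(k,'clip')])
"
```

```text
time: 32.67
eef_pos: [0.5159, 0.0598, 0.0414]
contact_force: [0.2, -0.3, -1.7]
row [-0.0661 -0.0003  0.0002] [ 0.0002 -0.0026  0.0003] | 32.675 [0.5159 0.0598 0.0414] yaw 0.0633
top [(array([0.6573, 0.0678, 0.0219]), 0.69)] [(array([0.6678, 0.0734, 0.0384]), 0.54), (array([0.6978, 0.248 , 0.0503]), 0.23)]
scene [(array([0.6586, 0.0732, 0.0311]), 0.6)] [(array([0.6667, 0.0767, 0.0437]), 0.48)]
```

```bash
echo '-0.002,0,0,0,0,0,0 | -0.006,0,0,0,0,0,0 | -0.012,0,0,0,0,0,0 | -0.018,0,0,0,0,0,0 | -0.024,0,0,0,0,0,0 | -0.03,0,0,0,0,0,0 | -0.033,0,0,0,0,0,0' > mv.in && python3 -m inch mv.in|grep -E 'eef|cont'; echo '-0.006,0,0,0,0,0,0 | -0.014,0,0,0,0,0,0 | -0.022,0,0,0,0,0,0 | -0.03,0,0,0,0,0,0 | -0.035,0,0,0,0,0,0 | -0.035,0,0,0,0,0,0' > mv.in && python3 -m inch mv.in|grep -E 'eef|cont'; python3 -c "
from h import *
c=cam('top');a=cam('scene')
for k in('top','scene','top','scene'):
    print(k,[(np.round(d['position'],4),d['conf']) for d in ctrl.mark_of(k,'pellet_ring') if abs(d['position'][1]-.065)<.03]); cam(k)
to(.45,.0559,.12,.063)
to(.4463,-.2655,.06,1.035)
"
```

```text
eef_pos: [0.4816, 0.0577, 0.0409]
contact_force: [-0.3, 0.2, -0.8]
eef_pos: [0.4467, 0.0555, 0.0409]
contact_force: [-0.3, -0.1, -1.1]
top [(array([0.6569, 0.0677, 0.0233]), 0.6), (array([0.6414, 0.0678, 0.0283]), 0.16)]
scene [(array([0.6599, 0.0752, 0.0291]), 0.65)]
top [(array([0.6594, 0.0676, 0.022 ]), 0.6)]
scene [(array([0.66  , 0.0726, 0.0303]), 0.66), (array([0.4487, 0.0546, 0.0539]), 0.31)]
row [ 0.0028 -0.0003 -0.0791] [ 0.     -0.      0.0004] | 35.1 [0.4472 0.0555 0.0409] yaw 0.0634
row [-0.0213  0.3203 -0.0191] [ 0.     -0.     -0.9716] | 35.1 [0.4472 0.0555 0.0409] yaw 0.0634
```

In the tool's units: -0.97 rad / 1.5708 = -0.6175.

```bash
echo '0,0,-0.02,0,0,0,0 | 0,0,-0.06,0,0,0,0 | 0,0,-0.11,0,0,0,0 | 0,0.01,-0.14,0,0,-0.0637,0 | 0,0.04,-0.14,0,0,-0.1592,0 | 0,0.08,-0.14,0,0,-0.2674,0 | 0,0.13,-0.14,0,0,-0.382,0 | -0.005,0.18,-0.14,0,0,-0.4838,0 | -0.015,0.23,-0.14,0,0,-0.573,0 | -0.021,0.28,-0.14,0,0,-0.6175,0' > mv.in && python3 -m inch mv.in|grep -E 'eef|cont'; echo '0,0,0,0,0,0,0 | 0,0,0,0,0,0,0' > mv.in && python3 -m inch mv.in|grep -E 'eef|cont'; python3 -c "
from h import *
to(.4463,-.2655,.05,1.035);to(.4463,-.2655,.0195,1.035)
"
```

```text
eef_pos: [0.4434, -0.2269, 0.1808]
contact_force: [0.2, -0.8, -1.2]
eef_pos: [0.4436, -0.2248, 0.1805]
contact_force: [0.9, 0.6, -1.2]
row [-0.0336  0.0233  0.1305] [-0.0012 -0.0006 -0.0025] | 36.6 [ 0.4436 -0.2248  0.1805] yaw 1.0325
row [-0.0337  0.0233  0.161 ] [-0.0012 -0.0006 -0.0025] | 36.6 [ 0.4436 -0.2248  0.1805] yaw 1.0325
```

In the tool's units: -0.0025 rad / 1.5708 = -0.0016.

```bash
echo '-0.02,0.014,0.01,0,0,0,0 | -0.0336,0.0233,0.05,0,0,-0.0016,0 | -0.0336,0.0233,0.095,0,0,-0.0016,0 | -0.0336,0.0233,0.13,0,0,-0.0016,0 | -0.0336,0.0233,0.148,0,0,-0.0016,0 | -0.0336,0.0233,0.156,0,0,-0.0016,0 | -0.0336,0.0233,0.158,0,0,-0.0016,0 | -0.0336,0.0233,0.158,0,0,-0.0016,0' > mv.in && python3 -m inch mv.in|grep -E 'eef|cont'; echo '0,0,0.001,0,0,0,0 | 0,0,0.0025,0,0,0,0 | 0,0,0.004,0,0,0,0 | 0,0,0.004,0,0,0,0' > mv.in && python3 -m inch mv.in|grep -E 'eef|cont'
```

```text
eef_pos: [0.4476, -0.2667, 0.0242]
contact_force: [0.6, -0.3, -1.9]
eef_pos: [0.4466, -0.266, 0.0187]
contact_force: [0.3, -0.2, -0.8]
```

```bash
echo '0,0,0.0005,0,0,0,0 | 0,0,0.001,0,0,0,0 | 0,0,0.001,0,0,0,0' > mv.in && python3 -m inch mv.in|grep -E 'eef|cont'
```

```text
eef_pos: [0.4468, -0.2661, 0.018]
contact_force: [-0.7, 0.1, -1.2]
```

```bash
echo '0,0,0.0005,0,0,0,0 | 0,0,0.001,0,0,0,0 | 0,0,0.001,0,0,0,0' > mv.in && python3 -m inch mv.in|grep -E 'eef|cont'
```

```text
eef_pos: [0.4468, -0.2661, 0.018]
contact_force: [-2.7, 2.8, 6.8]
```

Contact at the same height as when I picked it up, so I'll release.

```bash
echo '0,0,0,0,0,0,0.3 | 0,0,0,0,0,0,0.5 | 0,0,0,0,0,0,0.6 | 0,0,0,0,0,0,0.6 | 0,0,-0.01,0,0,0,0.6 | 0,0,-0.04,0,0,0,0.6 | 0,0,-0.09,0,0,0,0.6 | 0,0,-0.15,0,0,0,0.6 | 0,0,-0.16,0,0,0,0.6 | 0,0,-0.16,0,0,0,0.6' > mv.in && python3 -m inch mv.in; python3 -c "
from h import *
for i in range(2):
  c={k:cam(k) for k in('top','scene')}
  for k in c:
    for n in('lifter','lifter_grip','lifter_carry','empty_ring'): print(k,n,[np.round(d['position'],4) for d in ctrl.mark_of(k,n)[:1]])
    print(k,'ring',[np.round(d['position'],4) for d in ctrl.mark_of(k,'pellet_ring') if abs(d['position'][1]-.065)<.03])
"
```

```text
time: 40.1
eef_pos: [0.4471, -0.2664, 0.1782]
tcp_rot: [0.869, 0.495, 0.0, 0.001]
contact_force: [0.5, 0.3, -0.8]
opening: 0.604
finger_force: 0.0
top lifter [array([ 0.4486, -0.2669, -0.001 ])]
top lifter_grip [array([ 0.449 , -0.2691,  0.0334])]
top lifter_carry [array([ 0.5237, -0.1475,  0.0083])]
top empty_ring [array([0.538 , 0.3019, 0.0177])]
top ring [array([0.6582, 0.0695, 0.0207])]
scene lifter [array([ 0.4508, -0.2618, -0.0012])]
scene lifter_grip [array([ 0.4473, -0.2681,  0.0324])]
scene lifter_carry [array([ 0.5195, -0.14  ,  0.0048])]
scene empty_ring [array([0.5373, 0.2983, 0.015 ])]
scene ring [array([0.6589, 0.0696, 0.0278])]
top lifter [array([ 0.4497, -0.2655,  0.0009])]
top lifter_grip []
top lifter_carry [array([ 0.522 , -0.1464,  0.0073])]
top empty_ring [array([0.5375, 0.2984, 0.0163])]
top ring [array([0.6581, 0.0669, 0.0218])]
scene lifter [array([ 0.4474, -0.2608, -0.0035])]
scene lifter_grip [array([ 0.4456, -0.2672,  0.0321])]
scene lifter_carry [array([ 0.5171, -0.145 ,  0.007 ])]
scene empty_ring [array([0.538 , 0.3015, 0.0149])]
scene ring [array([0.6597, 0.0711, 0.0307])]
```

Lifter standing, ring at home, empty ring unmoved.

```bash
python3 -c "
from plant import ctrl
print(ctrl.sign_off())"
```

```text
the job is handed in; nothing more can be done
None
```

The pellet ring is against the stage's stop dowels, the lifter stands back on the bench where it started, and the job is handed in at about 41 s; the push briefly read about 9 N at the dowels, over the 8 N limit, and I inferred that the clip hooks dropped from the sharp stop and the ring's position rather than seeing them.

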